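# Engine control lever to full

### The job

Work with the fingertips only: pinch nothing, lift nothing. First push the grease tin along the bench, upright and gently, well out of the way of the control lever's swing, leaving the lever where it is; then push the lever round past its first detent until it rests at its second stop, without forcing it there. Leave the pliers, the wheel bolt and the spanner alone and finish clear of everything.

Things in the scene. Friction and masses are not known exactly. Their poses are not given: they have to be found in the camera images.
- control: Engine control head bolted to the bench: 112 mm square dark base plate, grey body, bright steel disc of 68 mm radius (33 mm high) with two upright stop pins (45 mm high). Origin: on the lever's vertical pivot axis, at bench height; z up. Its +x axis points along the lever arm as it lies at the second stop; +y is the side beyond that stop. The lever starts on the -y side.
- lever (a joint): Lever angle (rad), growing anticlockwise seen from above: 0 first position, 0.65 first detent, 1.30 second stop (hard stop and detent). The arm points at angle (value - 1.30) from the control's +x axis. A spring detent holds it at each of the three: leaving one takes about 7 N at the grip, and once past midway (0.33 or 0.97) it snaps on to the next by itself. Starts at about 0.
- lever_grip (a point): Middle of the lever's upright black grip: 22 mm diameter, from 41 to 92 mm above the bench (this point is at 66 mm), 122 mm from the pivot axis. It stands on the end of a flat steel arm, 20 mm wide, whose top is 41 mm above the bench and whose end is 128 mm from the axis. A brass plunger cap (15 mm diameter, top 57 mm high) stands on the arm 56 mm from the axis.
- tin: Round grease tin with a flat lid, 68 mm diameter, 72 mm high, 0.25 to 0.5 kg, loose, standing on the bench in the lever's swing close to the second stop. Origin: centre of its underside. Out of the way means its centre is more than 0.17 m from the pivot axis, or more than 50 mm to the +y side of the control's x axis.
- bolt: Wheel bolt, 24 mm across, 51 mm high, loose, standing on the bench; leave alone. Origin: centre of its underside.
- pliers_1: Pliers, 168 mm long along their own y axis, 54 mm wide, 16 mm high, loose, lying to the right; leave alone. Origin: centre of their underside.
- spanner: Large open-ended spanner, 253 mm long along its own y axis, 37 mm wide, 9 mm high, loose, lying to the left; leave alone. Origin: centre of its underside.
Not all that is in view belongs to the job. What is meant by the tin is not grey, and is the smaller of those in its own colour.

How it is judged:
By the outcome, as a careful person would: the job done as asked, in the order asked, and still so for the second after the job is handed in, with the robot touching nothing.
It also fails if it takes over 48 s, if anything falls off the work surface, if the arm or the gripper's body presses on something with over 40 N, if the wrist force passes 120 N, or if a joint passes its speed limit or range.

### The arm

A 6-joint arm with a two-finger parallel gripper is mounted at the origin on a cart in front of the work surface, level with it; the furniture and walls round the work are solid. World frame = base frame: x ahead of the robot, y to its left, z up, the work surface at z = 0. Lengths are in m, angles in rad, forces in N, time in s.
With the tool pointing down it reaches from about 0.3 to 1 m from the base axis. Payload 5.1 kg.
Tool frame: the origin (TCP) lies midway between the tips of the shut fingers; the grasp point (between the pads) lies 19 mm behind it (arm.pinch_z is the distance from the TCP to the grasp point, in m); x points along the fingers, z is the direction in which the jaws open and shut, and the axes are right-handed (so a half turn about x gives the same grasp; the last joint's range is limited). The gripper opens to 95 mm and grips with 3 to 60 N. Pads are 20 mm wide; open, the fingers measure 119 mm over their backs; the gripper's body (75 mm by 180 mm) begins 59 mm behind the grasp point.
Start: joints at [-0.792, 0.124, 1.65, -0, 1.367, -0.083], TCP at [0.493, -0.423, 0.215] pointing down, gripper open.
Joint ranges: [-2.61, 2.61], [-1.02, 2.33], [0.03, 2.71], [-1.35, 4.49], [0.32, 2.68], [-2.91, 2.91]. Speed limits (rad/s): [2.57, 2.57, 3.14, 3.14, 3.14, 3.14].

### API

Orientations are given as a unit quaternion [x, y, z, w].
In Python, from bench import readout, snapshot, workorder, arm gives the robot as it stands.
- The arm moves only by the tool jog_arm, never from a script. Its argument "deltas" is a list that holds one entry, the list of rows, each a list of 7 numbers: the shift along the world's x, y, z in m, then the turn, a rotation vector about the world's x, y, z in rad, then the closure, from -1 (fully open) to 1 (shut). In form: [[[x, y, z, wx, wy, wz, hand], ...]]. A call has 1 to 8 rows; each row shifts and turns the commanded pose from where the row before left it; what a row does not reach is not made up. A row lasts 1/10 s, in which the tool goes at most 50 mm and 8.59 degrees, less where a joint would pass 70% of its speed; a pose out of reach is approached as far as the arm can. A call with a gripper value outside its range is refused whole. The fingers move at their own pace and stop on an object; "force" is the grip in N (left out, the last holds). Time passes only in rows, so rows that do not move let the fingers close. It gives the time, the measured TCP pose, the force and the opening at its end, in the units of the state.
- readout.get_obs(): the state, without advancing time (a new reading comes with each control period).
- snapshot(name): name is "side" or "top"; returns a dict with "frame" (420x560x3 uint8, red, green, blue), "intrinsics" (3x3 intrinsics, pixels), "distortion" ([k1, k2, p1, p2, k3] as OpenCV has them; the pictures are not rectified), "view" (4x4, takes a point from world to camera coordinates). Camera axes: x right, y down, z forward; pixel columns grow to the right and rows downward; lengths in m; the calibration is good to about 2 mm. A picture is of the moment at which its call begins. There is no depth.
- workorder.job_done(): hands the job in, once; it reports no verdict.
The state is a dict: "t": time; "qpos": joint angles; "dq": joint speeds; "effort": joint torques, N m; "ee_pos": TCP position; "tool_rot": TCP orientation; "wrist_force": force on the tool from outside, world axes, zero at the start; "wrist_torque": the same for the moment, N m; "opening": opening from 0.0 (shut) to 1.0 (fully open).
Only numpy, scipy, OpenCV 4.12 (cv2) and the standard library are available. Lean on these libraries where they do the work, as an engineer would, in place of code of your own. Each camera call takes 0.05 s, during which the arm holds its last target.

## Working session

There is one attempt and no reset: what is moved stays moved. The work goes in short steps, Python scripts to look and compute and a tool call to move; the robot and the scene stay as the last step left them, time stands still between calls to the robot, and variables do not carry over. Pictures are saved under pics/ and viewed, and the job is handed in when it is done.

Besides the shell and the picture viewer there is one more tool, called after "Emit:" as name(argument=value, ...) on one line, values as JSON. jog_arm: Moves the arm, as the interface text tells. Its arguments: {"type":"object","properties":{"deltas":{"type":"array","items":{"type":"array","items":{"type":"array","items":{"type":"number"}}}},"force":{"type":"number"}},"required":["deltas"]}

```bash
mkdir -p pics; ls; python3 - <<'E'
from bench import readout, snapshot, workorder, arm
import cv2, json
o=readout.get_obs(); print(o)
print([a for a in dir(arm) if not a.startswith('_')])
for n in ("side","top"):
    s=snapshot(n)
    cv2.imwrite(f"pics/{n}_0.png", s["frame"][:,:,::-1])
    print(n,s["intrinsics"],s["distortion"],s["view"])
E
```

```text
pics
{'t': 0.0, 'qpos': array([-7.91599516e-01,  1.24460011e-01,  1.65166843e+00,  2.76447540e-06,
        1.36748326e+00, -8.25912990e-02]), 'dq': array([ 6.58733069e-05, -8.91131677e-04, -8.26401032e-04, -1.95296748e-03,
        2.44075675e-04,  1.28215911e-03]), 'effort': array([-1.41584173e-03, -4.17610466e+01, -3.59935927e+01,  7.73347705e-02,
        4.92676918e-02, -1.38369151e-04]), 'ee_pos': array([ 0.49289082, -0.42276478,  0.21341952]), 'tool_rot': array([ 0.24575779,  0.66378391, -0.24515171,  0.66249126]), 'wrist_force': array([ 0.25287563, -0.11796435, -0.19612003]), 'wrist_torque': array([0.0240717 , 0.04059939, 0.08423849]), 'opening': 0.9977178769554151}
['MotionError', 'pinch_z']
side [[430.27389642   0.         276.48638221]
 [  0.         430.27389642 205.43259469]
 [  0.           0.           1.        ]] [-0.11492442  0.          0.          0.          0.        ] [[-0.84648725  0.53224684 -0.01313888  0.45842971]
 [ 0.43012911  0.66911863 -0.6060274  -0.14108602]
 [-0.3137647  -0.51864588 -0.79533525  1.40726949]
 [ 0.          0.          0.          1.        ]]
top [[540.05864427   0.         276.09850926]
 [  0.         540.05864427 208.26793681]
 [  0.           0.           1.        ]] [-0.09881661  0.          0.          0.          0.        ] [[-0.03302307 -0.99944192 -0.00503259 -0.02215344]
 [-0.9743346   0.03331449 -0.22262578  0.53827125]
 [ 0.2226692  -0.00244836 -0.97489099  1.78546617]
 [ 0.          0.          0.          1.        ]]
```

View pics/top_0.png

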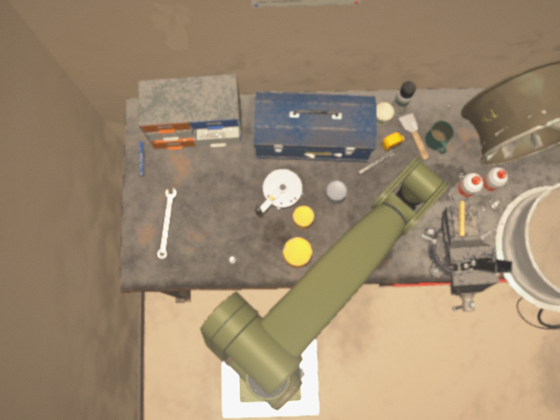

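View pics/side_0.png

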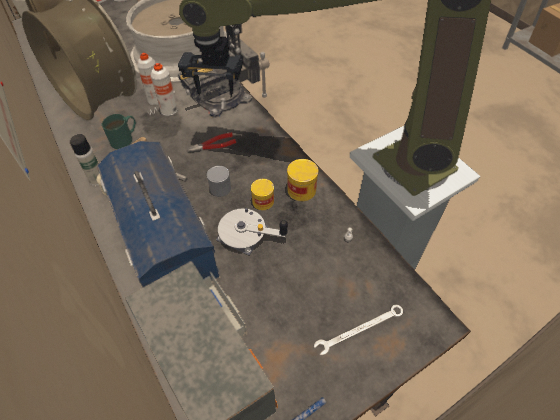

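```bash
cat > h.py <<'E'
from bench import readout, snapshot, workorder, arm
import cv2, numpy as np
def grab(n,name):
    s=snapshot(n); cv2.imwrite(f"pics/{name}.png", s["frame"][:,:,::-1]); np.savez(f"{n}.npz",**s); return s
def load(n):
    return dict(np.load(f"{n}.npz"))
def ray(s,uv):
    uv=np.asarray(uv,float).reshape(-1,1,2)
    n=cv2.undistortPoints(uv,s["intrinsics"],s["distortion"]).reshape(-1,2)
    R=s["view"][:3,:3];t=s["view"][:3,3]
    d=np.c_[n,np.ones(len(n))]@R
    return -R.T@t, d
def plane(s,uv,z):
    c,d=ray(s,uv); k=(z-c[2])/d[:,2]; return c+k[:,None]*d
def proj(s,p):
    R=s["view"][:3,:3];t=s["view"][:3,3]
    return cv2.projectPoints(np.asarray(p,float).reshape(-1,1,3),cv2.Rodrigues(R)[0],t,s["intrinsics"],np.asarray(s["distortion"],float))[0].reshape(-1,2)
def tri(s1,u1,s2,u2):
    c1,d1=ray(s1,u1);c2,d2=ray(s2,u2)
    out=[]
    for a,b in zip(d1,d2):
        A=np.c_[a,-b]; k=np.linalg.lstsq(A,c2-c1,rcond=None)[0]
        p,q=c1+k[0]*a,c2+k[1]*b; out.append(np.r_[(p+q)/2,np.linalg.norm(p-q)])
    return np.array(out)
E
python3 - <<'E'
from h import *
t=grab("top","top_1"); s=grab("side","side_1")
c=t["frame"][150:290,210:370]; cv2.imwrite("pics/topcrop.png",cv2.resize(c[:,:,::-1],None,fx=5,fy=4.2,interpolation=cv2.INTER_CUBIC) if 0 else cv2.resize(c[:,:,::-1],None,fx=4,fy=4,interpolation=cv2.INTER_CUBIC))
c=s["frame"][120:260,180:370]; cv2.imwrite("pics/sidecrop.png",cv2.resize(c[:,:,::-1],None,fx=4,fy=4,interpolation=cv2.INTER_CUBIC))
for n,im in(("top",t),("side",s)):
    hsv=cv2.cvtColor(im["frame"],cv2.COLOR_RGB2HSV)
    m=cv2.inRange(hsv,(18,150,120),(35,255,255))
    k,l,st,ce=cv2.connectedComponentsWithStats(m)
    for i in range(1,k):
        if st[i,4]>60: print(n,st[i],ce[i].round(1))
E
```

```text
top [382 132  22  19 241] [392.1 140.3]
top [294 206  20  22 289] [303.1 215.8]
top [284 237  28  29 561] [297.5 251.5]
side [287 159  31  42 831] [302.8 176.5]
side [251 179  23  21 374] [261.9 188.9]
side [253 201  21   9  69] [263.1 206.1]
```

View pics/topcrop.png

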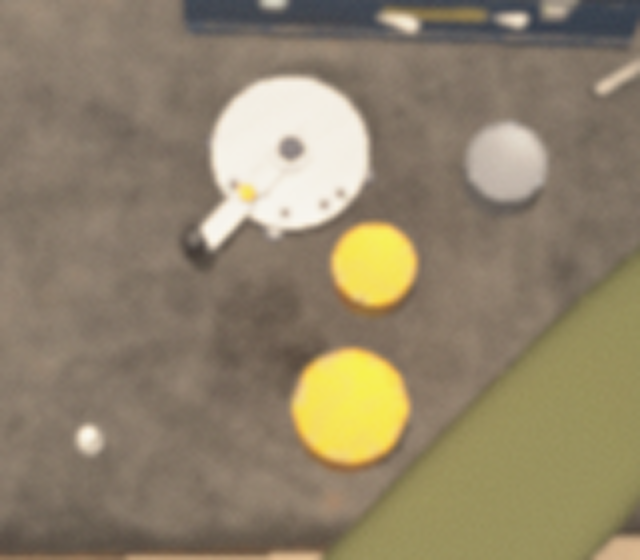

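View pics/sidecrop.png

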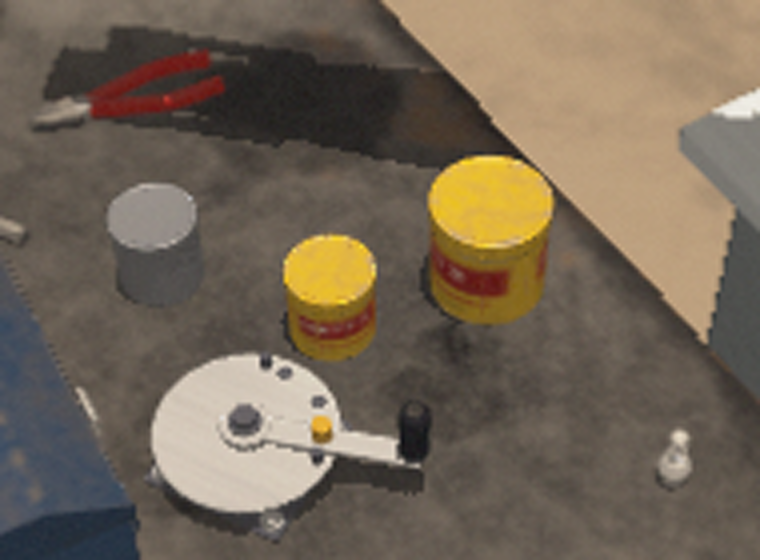

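```bash
python3 - <<'E'
from h import *
t=load("top"); s=load("side")
def comp(im,m,near):
    k,l,st,ce=cv2.connectedComponentsWithStats(m)
    best=min((i for i in range(1,k) if st[i,4]>15),key=lambda i:np.hypot(*(ce[i]-near)))
    return (l==best).astype(np.uint8),ce[best],st[best]
ht=cv2.cvtColor(t["frame"],cv2.COLOR_RGB2HSV); hs=cv2.cvtColor(s["frame"],cv2.COLOR_RGB2HSV)
# disc
m=cv2.inRange(ht,(0,0,170),(180,70,255)); c,ce,st=comp(t,m,(283,187))
c=cv2.morphologyEx(c,cv2.MORPH_OPEN,np.ones((9,9)))
cn=max(cv2.findContours(c,0,1)[0],key=cv2.contourArea); e=cv2.fitEllipse(cn); print("disc top ell",e, plane(t,[e[0]],0.033))
m=cv2.inRange(hs,(0,0,150),(180,70,255)); c,ce,st=comp(s,m,(240,228))
c=cv2.morphologyEx(c,cv2.MORPH_OPEN,np.ones((11,11)))
cn=max(cv2.findContours(c,0,1)[0],key=cv2.contourArea); e=cv2.fitEllipse(cn); print("disc side ell",e, plane(s,[e[0]],0.033))
# tin lids
for im,h,nears in((t,ht,[(303,216),(297,251)]),(s,hs,[(262,189),(303,177)])):
    for nr in nears:
        m=cv2.inRange(h,(18,120,100),(35,255,255)); c,ce,st=comp(im,m,nr)
        cn=max(cv2.findContours(c,0,1)[0],key=cv2.contourArea); e=cv2.fitEllipse(cn)
        print("yel",e,plane(im,[e[0]],0.072))
# boxes of lids measured in top: fit circle on z=.072
m=cv2.inRange(ht,(18,120,100),(35,255,255))
for nr in [(303,216),(297,251)]:
    c,ce,st=comp(t,m,nr); cn=max(cv2.findContours(c,0,1)[0],key=cv2.contourArea).reshape(-1,2)
    p=plane(t,cn,0.072)[:,:2]; print(cv2.minEnclosingCircle(p.astype(np.float32)*1000), )
# grip dark
m=cv2.inRange(ht,(0,0,0),(180,255,60)); c,ce,st=comp(t,m,(259,211)); print("grip top",ce,st)
m=cv2.inRange(hs,(0,0,0),(180,255,60)); c,ce,st=comp(s,m,(283,228)); print("grip side",ce,st)
g1=None
# bolt
print("bolt top",plane(t,[(232.4,259.5)],0.025))
print("bolt tri",tri(t,[(232.4,259.5)],s,[(349,235)]))
print("pivot tri",tri(t,[(282.7,187)],s,[(241,225)]))
print("grip tri",tri(t,[(259.5,210.5)],s,[(283.5,227)]))
print("pliers side",plane(s,[(190,150),(204,146),(233,137),(236,142)],0.008))
print("spanner",plane(t,[(171,190),(162,257)],0.005), plane(s,[(322,348),(398,310)],.005))
print("pin/stop", plane(t,[(285/4+210,212/4+150),(323/4+210,204/4+150),(340/4+210,193/4+150)],0.033))
E
```

```text
disc top ell ((282.6553039550781, 187.00048828125), (36.19648361206055, 39.34789276123047), 126.00257873535156) [[ 0.61911567 -0.06576741  0.033     ]]
disc side ell ((236.06454467773438, 229.47463989257812), (33.554405212402344, 39.77607345581055), 141.00025939941406) [[ 0.63487411 -0.06569784  0.033     ]]
yel ((303.07672119140625, 215.81631469726562), (20.257837295532227, 21.148393630981445), 162.60484313964844) [[ 0.50530117 -0.13062134  0.072     ]]
yel ((297.1925048828125, 251.21624755859375), (27.99421501159668, 28.49774932861328), 20.675647735595703) [[ 0.3852466  -0.10570856  0.072     ]]
yel ((262.12738037109375, 192.68475341796875), (22.37993621826172, 31.223922729492188), 174.82215881347656) [[ 0.51877682 -0.11258678  0.072     ]]
yel ((302.0181884765625, 177.62924194335938), (30.721439361572266, 41.829246520996094), 2.5871052742004395) [[ 0.38927674 -0.09775635  0.072     ]]
((504.84747314453125, -130.36061096191406), 38.26537322998047)
((385.7447509765625, -104.8890609741211), 49.967288970947266)
grip top [405.80263158 199.25      ] [398 189  19  20  76]
grip side [283.2688172  227.66666667] [280 220   8  15  93]
bolt top [[0.37091157 0.11492427 0.025     ]]
bolt tri [[0.37139313 0.11551436 0.02016637 0.00050576]]
pivot tri [[ 0.61735536 -0.06609692  0.04091438  0.00094821]]
grip tri [[0.52970615 0.01721872 0.06486783 0.00185006]]
pliers side [[ 0.60381845 -0.45011031  0.008     ]
 [ 0.55539117 -0.44102547  0.008     ]
 [ 0.45144226 -0.42530103  0.008     ]
 [ 0.45459481 -0.39798072  0.008     ]]
spanner [[0.62958526 0.33231011 0.005     ]
 [0.38989296 0.36157875 0.005     ]] [[0.62135844 0.33556256 0.005     ]
 [0.39895214 0.36165431 0.005     ]]
pin/stop [[ 0.56170549 -0.0588206   0.033     ]
 [ 0.56772834 -0.0921253   0.033     ]
 [ 0.57707734 -0.10731645  0.033     ]]
```

```bash
python3 - <<'E'
from h import *
from scipy.spatial.transform import Rotation as R
o=readout.get_obs(); print(R.from_quat(o["tool_rot"]).as_matrix().round(3))
t=load("top"); s=load("side")
# lids triangulated: top-view lid centre vs side-view lid centre (crop x4 coords)
def sc(x,y): return (x/4+180,y/4+120)
print("big lid",tri(t,[(297.2,251.2)],s,[sc(491,202)]))
print("small lid",tri(t,[(303.1,215.8)],s,[sc(330,271)]))
print("grey lid",tri(t,[(506/4+210,162/4+150)],s,[sc(152,216)]))
print("small base",plane(s,[sc(332,345)],0))
print("toolbox front-top L/R", plane(t,[(255,150),(370,150)],0.1))
g=np.array([0.53,0.017]);p=np.array([0.618,-0.066]); v=g-p; a=np.degrees(np.arctan2(v[1],v[0])); print(a, np.hypot(*v))
# grip top/bottom in both views check
for z in (.041,.066,.092): print(proj(t,[g.tolist()+[z]]),proj(s,[g.tolist()+[z]]))
yaw=np.radians(a)+1.3; print("yaw",np.degrees(yaw))
for q in (0,.2,.33,.65,.97,1.05,1.3):
    th=yaw-1.3+q; print(q,(p+.122*np.array([np.cos(th),np.sin(th)])).round(4))
E
```

```text
[[-0.001  0.651  0.759]
 [ 0.001  0.759 -0.651]
 [-1.     0.    -0.001]]
big lid [[ 3.82399057e-01 -1.05018650e-01  9.26764740e-02  2.62731907e-04]]
small lid [[ 5.06430786e-01 -1.31049818e-01  6.75264085e-02  3.29751538e-04]]
grey lid [[ 0.59157123 -0.24991102  0.06771774  0.00124105]]
small base [[ 0.51620151 -0.11726726  0.        ]]
toolbox front-top L/R [[ 0.73579254  0.02549647  0.1       ]
 [ 0.72265341 -0.36970381  0.1       ]]
136.67483799052923 0.12096693763173472
[[259.62347478 212.1257367 ]] [[283.04787676 231.7525778 ]]
[[259.36819309 210.5426453 ]] [[283.03970306 226.67582434]]
[[259.09545482 208.85109527]] [[283.03066726 221.2089465 ]]
yaw 211.15935135753622
0 [0.5292 0.0177]
0.2 [ 0.5144 -0.0016]
0.33 [ 0.5069 -0.0156]
0.65 [ 0.4967 -0.0531]
0.97 [ 0.4988 -0.0919]
1.05 [ 0.5012 -0.1013]
1.3 [ 0.5136 -0.1291]
```

Emit:
jog_arm(deltas=[[[0.002, 0.03, 0, 0, 0, 0.067, 1], [0.003, 0.045, 0, 0, 0, 0.067, 1], [0.003, 0.045, 0, 0, 0, 0.067, 1], [0.003, 0.045, 0, 0, 0, 0.067, 1], [0.003, 0.045, 0, 0, 0, 0.067, 1], [0.003, 0.045, 0, 0, 0, 0.067, 1], [0.003, 0.045, 0, 0, 0, 0.067, 1], [0.003, 0.045, 0, 0, 0, 0.067, 1]]], force=10)

```text
t: 1.0
ee_pos: [0.516, -0.0764, 0.2146]
tool_rot: [0.06, 0.704, -0.06, 0.705]
wrist_force: [0.5, 0.4, 0.0]
opening: 0.383
```

Emit:
jog_arm(deltas=[[[0, 0.001, -0.02, 0, 0, 0, 1], [0, 0.001, -0.03, 0, 0, 0, 1], [0, 0.002, -0.03, 0, 0, 0, 1], [0, 0, -0.02, 0, 0, 0, 1], [0, 0, 0, 0, 0, 0, 1], [0, 0, 0, 0, 0, 0, 1]]])

```text
t: 1.6
ee_pos: [0.5163, -0.0742, 0.1148]
tool_rot: [0.061, 0.705, -0.061, 0.704]
wrist_force: [0.1, -0.9, 0.5]
opening: 0.004
```

```bash
python3 - <<'E'
from h import *
t=grab("top","top_2"); s=grab("side","side_2"); o=readout.get_obs(); print(o["ee_pos"],o["opening"],o["wrist_force"])
c=s["frame"][100:260,150:370]; cv2.imwrite("pics/sidecrop2.png",cv2.resize(c[:,:,::-1],None,fx=3.5,fy=3.5,interpolation=cv2.INTER_CUBIC))
c=t["frame"][130:290,190:390]; cv2.imwrite("pics/topcrop2.png",cv2.resize(c[:,:,::-1],None,fx=3.5,fy=3.5,interpolation=cv2.INTER_CUBIC))
E
```

```text
[ 0.51747802 -0.07458682  0.11645155] 0.004571290093548679 [ 0.30410431 -0.03205124  0.75574309]
```

View pics/sidecrop2.png

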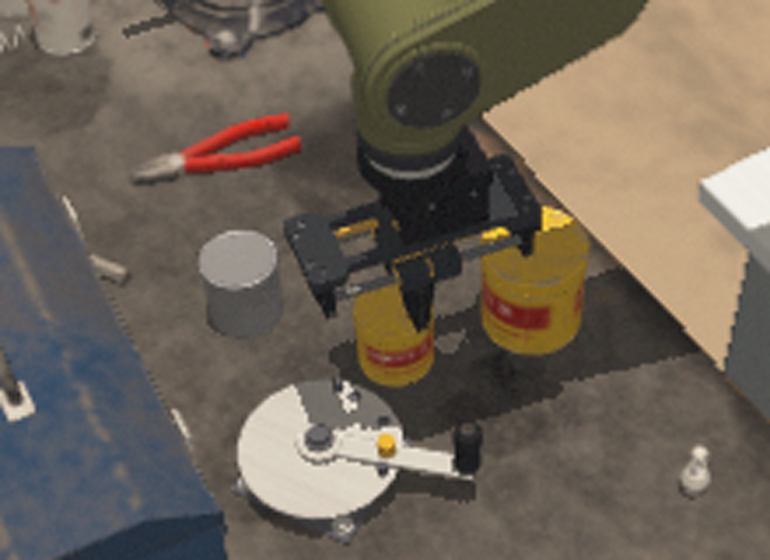

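View pics/topcrop2.png

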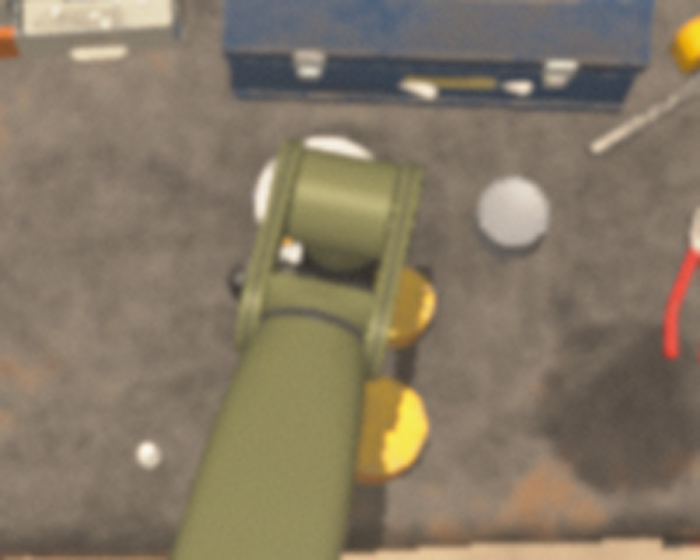

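Emit:
jog_arm(deltas=[[[0, 0, -0.025, 0, 0, 0, 1], [0, 0, -0.025, 0, 0, 0, 1], [0, 0, -0.02, 0, 0, 0, 1], [0, 0, -0.01, 0, 0, 0, 1], [0, 0, 0, 0, 0, 0, 1]]])

```text
t: 2.2
ee_pos: [0.5161, -0.0742, 0.0343]
tool_rot: [0.061, 0.705, -0.061, 0.704]
wrist_force: [0.5, -0.1, 0.5]
opening: 0.003
```

```bash
python3 - <<'E'
from h import *
s=grab("side","side_3"); o=readout.get_obs(); print(o["ee_pos"],o["opening"],o["wrist_force"],o["t"])
c=s["frame"][120:260,180:370]; cv2.imwrite("pics/sidecrop3.png",cv2.resize(c[:,:,::-1],None,fx=4,fy=4,interpolation=cv2.INTER_CUBIC))
E
```

```text
[ 0.51685547 -0.07440478  0.03540312] 0.005420434211230377 [-0.81673752  0.06114094  0.62508879] 2.25
```

View pics/sidecrop3.png

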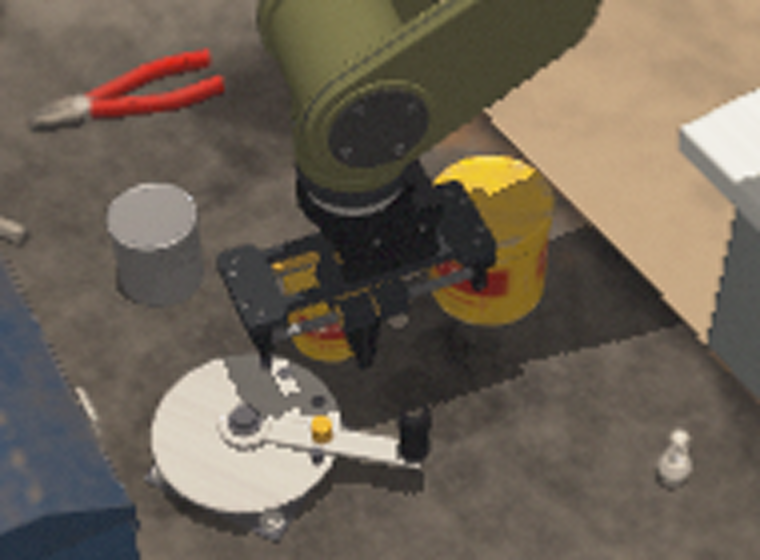

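Emit:
jog_arm(deltas=[[[-0.001, -0.005, 0, 0, 0, 0, 1], [-0.001, -0.005, 0, 0, 0, 0, 1], [-0.0005, -0.003, 0, 0, 0, 0, 1], [-0.0005, -0.003, 0, 0, 0, 0, 1], [-0.0005, -0.003, 0, 0, 0, 0, 1], [-0.0005, -0.003, 0, 0, 0, 0, 1], [-0.0005, -0.003, 0, 0, 0, 0, 1], [-0.0005, -0.003, 0, 0, 0, 0, 1]]])

```text
t: 3.05
ee_pos: [0.5113, -0.1023, 0.0347]
tool_rot: [0.061, 0.704, -0.061, 0.704]
wrist_force: [1.0, 3.1, 1.9]
opening: 0.006
```

Emit:
jog_arm(deltas=[[[-0.001, -0.004, 0, 0, 0, 0, 1], [-0.001, -0.005, 0, 0, 0, 0, 1], [-0.001, -0.005, 0, 0, 0, 0, 1], [-0.001, -0.005, 0, 0, 0, 0, 1], [-0.001, -0.005, 0, 0, 0, 0, 1], [-0.001, -0.005, 0, 0, 0, 0, 1], [-0.001, -0.005, 0, 0, 0, 0, 1], [-0.001, -0.004, 0, 0, 0, 0, 1]]])

```text
t: 3.85
ee_pos: [0.5032, -0.1407, 0.0347]
tool_rot: [0.061, 0.704, -0.061, 0.704]
wrist_force: [0.5, 3.4, 2.2]
opening: 0.004
```

```bash
python3 - <<'E'
from h import *
s=grab("side","side_4"); t=grab("top","top_4"); o=readout.get_obs(); print(o["ee_pos"],o["opening"],o["wrist_force"],o["t"])
c=s["frame"][100:260,150:340]; a=cv2.resize(c[:,:,::-1],(400,336),interpolation=cv2.INTER_CUBIC)
c=t["frame"][130:290,210:400]; b=cv2.resize(c[:,:,::-1],(400,336),interpolation=cv2.INTER_CUBIC)
cv2.imwrite("pics/both4.png",np.hstack([a,b]))
E
```

```text
[ 0.50293253 -0.14112084  0.03439444] 0.003407582982617819 [ 0.53743323  0.39842003 -0.40603866] 3.95
```

View pics/both4.png

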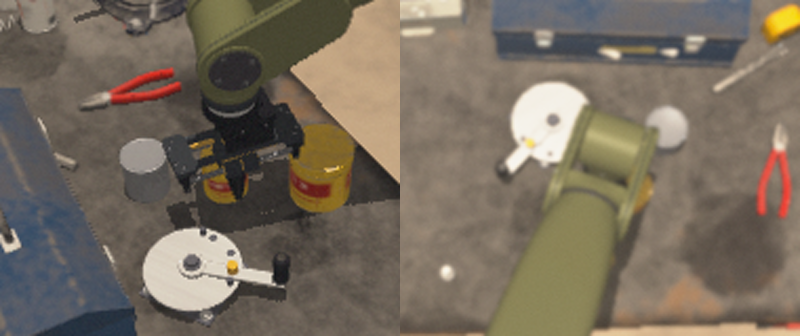

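Emit:
jog_arm(deltas=[[[-0.001, -0.004, 0, 0, 0, 0, 1], [-0.001, -0.005, 0, 0, 0, 0, 1], [-0.001, -0.005, 0, 0, 0, 0, 1], [-0.001, -0.005, 0, 0, 0, 0, 1], [-0.001, -0.005, 0, 0, 0, 0, 1], [-0.001, -0.005, 0, 0, 0, 0, 1], [-0.001, -0.005, 0, 0, 0, 0, 1], [-0.001, -0.004, 0, 0, 0, 0, 1]]])

```text
t: 4.75
ee_pos: [0.4951, -0.1787, 0.0345]
tool_rot: [0.061, 0.705, -0.061, 0.704]
wrist_force: [0.7, 1.9, 0.3]
opening: 0.007
```

```bash
python3 - <<'E'
from h import *
s=grab("side","side_5"); o=readout.get_obs(); print(o["ee_pos"],o["opening"],o["wrist_force"],o["t"])
c=s["frame"][100:240,170:340]; a=cv2.resize(c[:,:,::-1],None,fx=4,fy=4,interpolation=cv2.INTER_CUBIC)
cv2.imwrite("pics/side5c.png",a)
e=o["ee_pos"]
for l in (0,): print(proj(s,[[e[0]-.0077,e[1]-.044,0.0],[e[0]-.0077,e[1]-.044,0.072]]))
E
```

```text
[ 0.49503149 -0.17922452  0.03458532] 0.004520889122576389 [-0.53709542 -0.93235463 -0.49905219] 4.8
[[253.60944627 180.066045  ]
 [252.31804534 164.69700546]]
```

View pics/side5c.png

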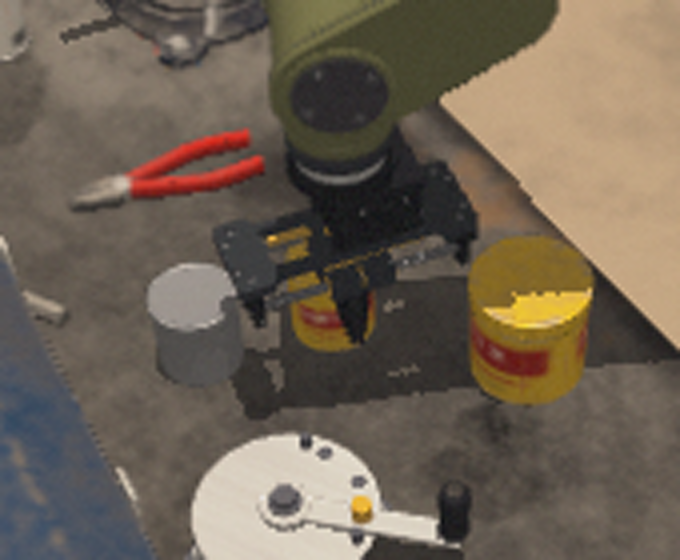

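```bash
python3 - <<'E'
from h import *
s=load("side"); t=load("top")
c,d=ray(s,[(258/4+170,326/4+100)])
for z in (.04,.05,.06,.07,.08,.09,.1,.11,.12): print(z,plane(s,[(258/4+170,326/4+100)],z).round(3))
E
```

```text
0.04 [[ 0.555 -0.219  0.04 ]]
0.05 [[ 0.558 -0.211  0.05 ]]
0.06 [[ 0.562 -0.203  0.06 ]]
0.07 [[ 0.565 -0.195  0.07 ]]
0.08 [[ 0.568 -0.187  0.08 ]]
0.09 [[ 0.572 -0.179  0.09 ]]
0.1 [[ 0.575 -0.171  0.1  ]]
0.11 [[ 0.578 -0.163  0.11 ]]
0.12 [[ 0.582 -0.155  0.12 ]]
```

Emit:
jog_arm(deltas=[[[0.001, 0.006, 0, 0, 0, 0, 1], [0.001, 0.008, 0, 0, 0, 0, 1], [0.002, 0.01, 0.02, 0, 0, 0, 1], [0, 0.01, 0.035, 0, 0, 0, 1], [0, 0.01, 0.04, 0, 0, 0, 1], [0.005, 0.03, 0.03, 0, 0, 0, 1], [0.01, 0.04, 0, 0, 0, 0, 1], [0.01, 0.04, 0, 0, 0, 0, 1]]])

```text
t: 5.6
ee_pos: [0.5255, -0.0226, 0.1619]
tool_rot: [0.061, 0.703, -0.061, 0.706]
wrist_force: [-0.2, -0.1, -0.3]
opening: 0.0
```

```bash
python3 - <<'E'
from h import *
s=grab("side","side_6"); t=grab("top","top_6"); o=readout.get_obs(); print(o["ee_pos"],o["opening"],o["wrist_force"],o["t"])
c=s["frame"][100:260,150:340]; a=cv2.resize(c[:,:,::-1],(400,336),interpolation=cv2.INTER_CUBIC)
c=t["frame"][130:290,210:400]; b=cv2.resize(c[:,:,::-1],(400,336),interpolation=cv2.INTER_CUBIC)
cv2.imwrite("pics/both6.png",np.hstack([a,b]))
h=cv2.cvtColor(t["frame"],cv2.COLOR_RGB2HSV); m=cv2.inRange(h,(18,120,100),(35,255,255))
k,l,st,ce=cv2.connectedComponentsWithStats(m)
for i in range(1,k):
    if st[i,4]>60:
        cn=max(cv2.findContours((l==i).astype(np.uint8),0,1)[0],key=cv2.contourArea); e=cv2.fitEllipse(cn)
        print(st[i],np.round(e[0],1),np.round(e[1],1),plane(t,[e[0]],.072).round(4))
E
```

```text
[ 0.52493267 -0.02001913  0.16029338] 0.0034269544429133395 [-0.44313066 -0.9422278  -0.17901587] 5.7
[382 133  23  18 254] [392.1 140.6] [12.4 24.2] [[ 0.7646 -0.4558  0.072 ]]
[460 201   4  35 136] [461.5 217.6] [ 3.2 52.5] [[ 0.4802 -0.6724  0.072 ]]
[321 210  21  23 358] [330.7 220.4] [19.9 21.1] [[ 0.4863 -0.2235  0.072 ]]
[283 237  29  29 657] [297.3 251.2] [27.6 28.5] [[ 0.3852 -0.1062  0.072 ]]
```

View pics/both6.png

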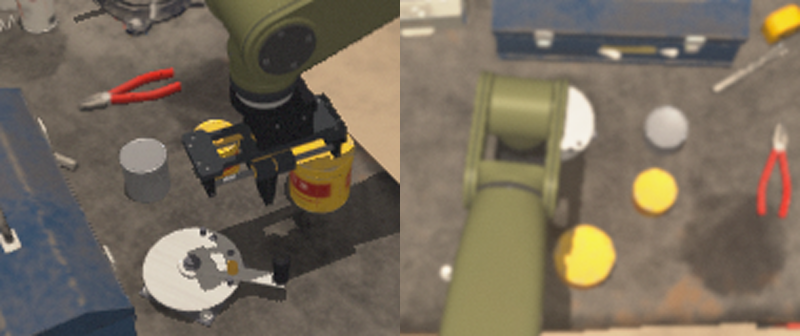

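Emit:
jog_arm(deltas=[[[0.005, 0.036, 0, 0, 0, 0, 1], [0.005, 0.04, 0, 0, 0, 0, 1], [0, 0, -0.03, 0, 0, 0, 1], [0, 0, -0.04, 0, 0, 0, 1], [0, 0, -0.03, 0, 0, 0, 1], [0, 0, -0.005, 0, 0, 0, 1], [0, 0, 0, 0, 0, 0, 1]]])

```text
t: 6.4
ee_pos: [0.5334, 0.0517, 0.0538]
tool_rot: [0.061, 0.705, -0.061, 0.704]
wrist_force: [-0.2, 1.3, -0.4]
opening: 0.006
```

```bash
python3 - <<'E'
from h import *
s=grab("side","side_7"); o=readout.get_obs(); print(o["ee_pos"],o["opening"],o["wrist_force"],o["t"])
c=s["frame"][150:290,190:360]; a=cv2.resize(c[:,:,::-1],None,fx=4,fy=4,interpolation=cv2.INTER_CUBIC)
cv2.imwrite("pics/side7c.png",a)
p=np.array([0.618,-0.066])
off=0.022*np.array([.169,.986])
prev=None
for q in np.arange(0,1.11,.1):
    th=np.radians(136.67)+q; f=p+.122*np.array([np.cos(th),np.sin(th)])+off
    print(round(q,2),f.round(4), None if prev is None else (f-prev).round(4)); prev=f
E
```

```text
[0.53486018 0.05162364 0.05552289] 0.0008987673823896423 [ 0.81055411 -0.09848415 -0.61490811] 6.45
0.0 [0.533  0.0394] None
0.1 [0.5251 0.0301] [-0.0079 -0.0093]
0.2 [0.5181 0.0201] [-0.0069 -0.01  ]
0.3 [0.5122 0.0094] [-0.0059 -0.0107]
0.4 [ 0.5074 -0.0018] [-0.0048 -0.0112]
0.5 [ 0.5037 -0.0134] [-0.0037 -0.0116]
0.6 [ 0.5012 -0.0253] [-0.0025 -0.0119]
0.7 [ 0.4999 -0.0374] [-0.0013 -0.0121]
0.8 [ 0.4998 -0.0496] [-0.0001 -0.0122]
0.9 [ 0.501  -0.0618] [ 0.0011 -0.0121]
1.0 [ 0.5033 -0.0738] [ 0.0023 -0.012 ]
1.1 [ 0.5069 -0.0854] [ 0.0035 -0.0117]
```

View pics/side7c.png

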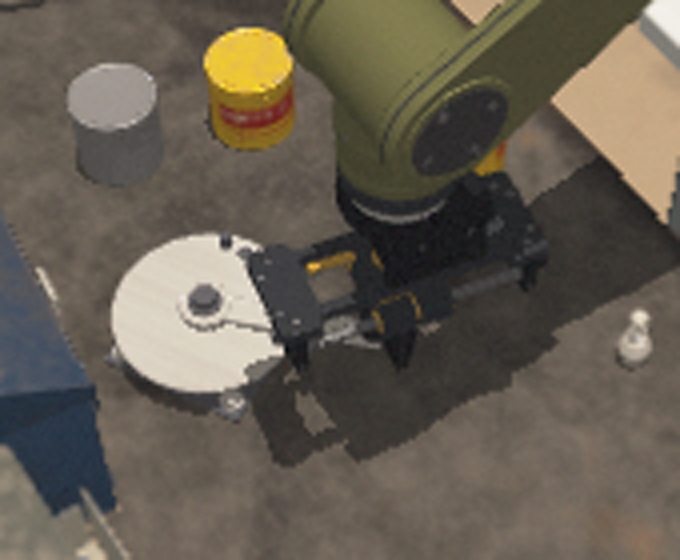

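Emit:
jog_arm(deltas=[[[0, -0.006, 0, 0, 0, 0, 1], [0, -0.006, 0, 0, 0, 0, 1], [-0.004, -0.0047, 0, 0, 0, 0, 1], [-0.004, -0.0047, 0, 0, 0, 0, 1], [-0.0035, -0.005, 0, 0, 0, 0, 1], [-0.0035, -0.005, 0, 0, 0, 0, 1]]])

```text
t: 7.05
ee_pos: [0.5198, 0.0224, 0.0567]
tool_rot: [0.064, 0.704, -0.06, 0.705]
wrist_force: [-2.5, 11.0, 4.7]
opening: 0.005
```

Emit:
jog_arm(deltas=[[[-0.003, -0.0053, 0, 0, 0, 0, 1], [-0.003, -0.0053, 0, 0, 0, 0, 1], [-0.0024, -0.0056, 0, 0, 0, 0, 1], [-0.0024, -0.0056, 0, 0, 0, 0, 1]]])

```text
t: 7.45
ee_pos: [0.5093, -0.0024, 0.0558]
tool_rot: [0.061, 0.704, -0.061, 0.705]
wrist_force: [0.2, 0.7, 0.3]
opening: 0.005
```

```bash
python3 - <<'E'
from h import *
s=grab("side","side_8"); t=grab("top","top_8"); o=readout.get_obs(); print(o["ee_pos"],o["opening"],o["wrist_force"],o["t"])
c=s["frame"][150:290,190:360]; a=cv2.resize(c[:,:,::-1],(400,330),interpolation=cv2.INTER_CUBIC)
c=t["frame"][130:290,210:400]; b=cv2.resize(c[:,:,::-1],(400,330),interpolation=cv2.INTER_CUBIC)
cv2.imwrite("pics/both8.png",np.hstack([a,b]))
E
```

```text
[ 0.50888576 -0.00248831  0.05533151] 0.004472479889634412 [-0.13863988 -0.77055865  0.36588441] 7.55
```

View pics/both8.png

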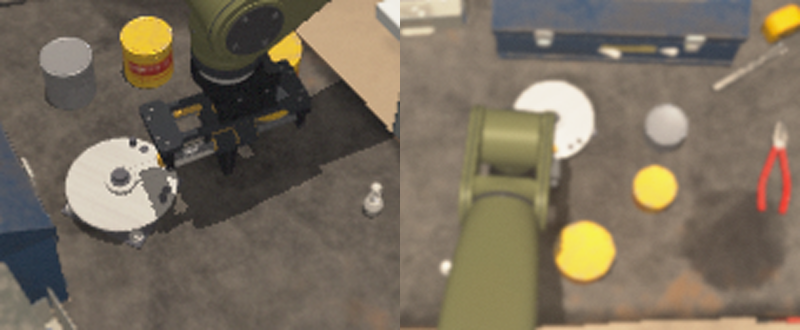

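Emit:
jog_arm(deltas=[[[-0.0019, -0.0058, 0, 0, 0, 0, 1], [-0.0019, -0.0058, 0, 0, 0, 0, 1], [-0.0013, -0.006, 0, 0, 0, 0, 1], [-0.0013, -0.006, 0, 0, 0, 0, 1], [-0.0007, -0.006, 0, 0, 0, 0, 1], [-0.0007, -0.006, 0, 0, 0, 0, 1], [0, -0.006, 0, 0, 0, 0, 1], [0, -0.006, 0, 0, 0, 0, 1]]])

```text
t: 8.35
ee_pos: [0.4997, -0.0478, 0.0543]
tool_rot: [0.063, 0.705, -0.06, 0.703]
wrist_force: [-2.5, 8.7, 2.7]
opening: 0.006
```

Emit:
jog_arm(deltas=[[[0.0005, -0.006, 0, 0, 0, 0, 1], [0.0005, -0.006, 0, 0, 0, 0, 1], [0.001, -0.005, 0, 0, 0, 0, 1], [0.001, -0.004, 0, 0, 0, 0, 1]]])

```text
t: 8.75
ee_pos: [0.5039, -0.0708, 0.0546]
tool_rot: [0.061, 0.704, -0.061, 0.705]
wrist_force: [0.8, 0.6, -0.6]
opening: 0.007
```

Emit:
jog_arm(deltas=[[[0, 0.01, 0, 0, 0, 0, 1], [0, 0.02, 0.02, 0, 0, 0, 1], [0, 0.03, 0.03, 0, 0, 0, 1], [0, 0.03, 0.04, 0, 0, 0, 1], [0, 0.04, 0.04, 0, 0, 0, 1], [-0.01, 0.045, 0.02, 0, 0, 0, 1], [-0.01, 0.045, 0, 0, 0, 0, 1], [-0.01, 0.045, 0, 0, 0, 0, 1]]])

```text
t: 9.55
ee_pos: [0.4739, 0.1923, 0.2018]
tool_rot: [0.062, 0.703, -0.061, 0.706]
wrist_force: [0.3, 0.4, -0.5]
opening: 0.002
```

```bash
python3 - <<'E'
from h import *
s=grab("side","side_9"); t=grab("top","top_9"); o=readout.get_obs(); print(o["ee_pos"],o["opening"],o["wrist_force"],o["t"])
c=s["frame"][120:280,170:370]; a=cv2.resize(c[:,:,::-1],(400,330),interpolation=cv2.INTER_CUBIC)
c=t["frame"][130:290,210:400]; b=cv2.resize(c[:,:,::-1],(400,330),interpolation=cv2.INTER_CUBIC)
cv2.imwrite("pics/both9.png",np.hstack([a,b]))
h=cv2.cvtColor(t["frame"],cv2.COLOR_RGB2HSV); m=cv2.inRange(h,(18,120,100),(35,255,255))
k,l,st,ce=cv2.connectedComponentsWithStats(m)
for i in range(1,k):
    if st[i,4]>60:
        cn=max(cv2.findContours((l==i).astype(np.uint8),0,1)[0],key=cv2.contourArea); e=cv2.fitEllipse(cn)
        print(st[i],np.round(e[0],1),np.round(e[1],1),plane(t,[e[0]],.072).round(4))
for z in (.041,.066,.092): print(proj(t,[[.5136,-.1291,z]]),proj(s,[[.5136,-.1291,z]]))
E
```

```text
[0.47249114 0.19466217 0.20053687] 0.007738517841035893 [ 0.72159579 -1.05526692 -0.19095081] 9.65
[382 132  23  19 256] [392.1 140.6] [12.6 24.3] [[ 0.7646 -0.456   0.072 ]]
[460 201   4  35 137] [461.5 217.7] [ 3.2 55.2] [[ 0.4798 -0.6724  0.072 ]]
[321 210  21  23 360] [330.7 220.5] [20.  21.2] [[ 0.486  -0.2234  0.072 ]]
[283 237  29  29 668] [297.2 251.2] [28.1 28.5] [[ 0.3854 -0.1056  0.072 ]]
[[302.13658565 215.35725834]] [[261.17419632 194.88287619]]
[[302.44529596 213.81447891]] [[260.82206165 189.54772044]]
[[302.77512301 212.16591407]] [[260.44457058 183.81962195]]
```

View pics/both9.png

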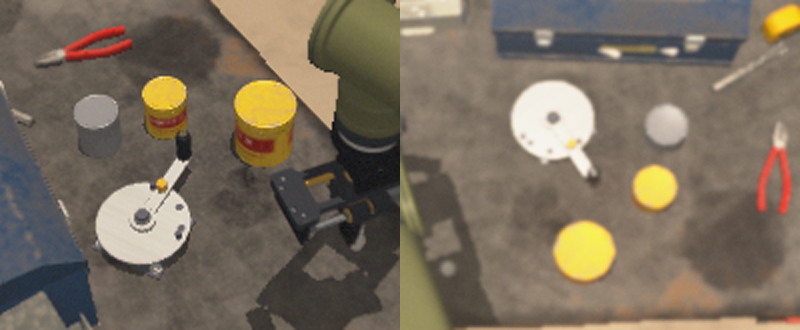

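```bash
python3 - <<'E'
from h import *
t=load("top"); s=load("side")
pts={}
for im,nr,n in((t,(302,213),"top"),(s,(260.8,190),"side")):
    g=cv2.cvtColor(im["frame"],cv2.COLOR_RGB2GRAY); m=(g<62).astype(np.uint8)
    k,l,st,ce=cv2.connectedComponentsWithStats(m)
    i=min((i for i in range(1,k) if st[i,4]>10),key=lambda i:np.hypot(*(ce[i]-nr))); print(n,ce[i],st[i]); pts[n]=ce[i]
g=tri(t,[pts["top"]],s,[pts["side"]])[0]; print("grip",g)
p=np.array([.618,-.066]); v=g[:2]-p; a=np.degrees(np.arctan2(v[1],v[0]))%360; print(a,np.hypot(*v),"lever value",np.radians(a-136.67))
v=plane(t,[pts["top"]],.066)[0,:2]-p; a=np.degrees(np.arctan2(v[1],v[0]))%360; print(a,np.hypot(*v),"lever value",np.radians(a-136.67))
c=t["frame"][160:250,240:350]; cv2.imwrite("pics/t9.png",cv2.resize(c[:,:,::-1],None,fx=6,fy=6,interpolation=cv2.INTER_CUBIC))
E
```

```text
top [190.92814371 220.76646707] [179 212  27  17 167]
side [261.47777778 190.75555556] [258 184   8  14  90]
grip [0.53581979 0.14646816 0.34656611 0.2188558 ]
111.14588903535244 0.22780760950286882 lever value -0.4454797749774857
110.06288440004691 0.3372356344703355 lever value -0.4643817716779276
```

View pics/t9.png

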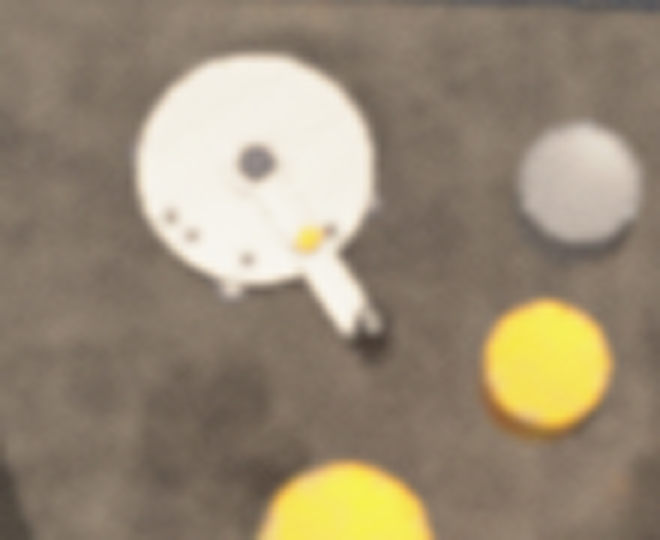

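```bash
python3 - <<'E'
from h import *
t=load("top"); s=load("side")
p=np.array([.618,-.066])
for n,q in (("cap top",plane(t,[(309/6+240-.4,238/6+160-.4)],.055)),("grip side",plane(s,[(261.5,190.8)],.066)),("grip top",plane(t,[(301.6,214.6)],.066)),("grip tri",tri(t,[(301.6,214.6)],s,[(261.5,190.8)]))):
    v=q[0,:2]-p; a=np.degrees(np.arctan2(v[1],v[0]))%360; print(n,q.round(4),round(a,1),np.hypot(*v).round(4),"value",np.radians(a-136.67).round(3))
t0=cv2.imread("pics/top_0.png"); 
# change check for bolt/pliers/spanner side views
s0=cv2.imread("pics/side_2.png"); s1=cv2.imread("pics/side_9.png")
for n,(x,y,w,h) in {"pliers":(180,125,60,35),"spanner":(310,300,100,60),"grey":(205,160,30,40),"bolt":(340,225,18,20)}.items():
    d=cv2.absdiff(s0[y:y+h,x:x+w],s1[y:y+h,x:x+w]); print(n,d.mean().round(2),d.max())
E
```

```text
cap top [[ 0.5685 -0.0929  0.055 ]] 208.5 0.0563 value 1.254
grip side [[ 0.5144 -0.124   0.066 ]] 209.2 0.1187 value 1.266
grip top [[ 0.511  -0.1261  0.066 ]] 209.3 0.1228 value 1.268
grip tri [[ 0.5123 -0.1267  0.0616  0.0011]] 209.9 0.1219 value 1.278
pliers 1.47 17
spanner 1.24 7
grey 2.04 63
bolt 54.48 198
```

Emit:
jog_arm(deltas=[[[0, 0.02, 0.03, 0, 0, 0, 1], [0, 0.03, 0.04, 0, 0, 0, 1], [0, 0.03, 0.04, 0, 0, 0, 1], [0, 0.02, 0.02, 0, 0, 0, 1], [0, 0, 0, 0, 0, 0, 1], [0, 0, 0, 0, 0, 0, 1]]])

```text
t: 10.25
ee_pos: [0.4738, 0.2896, 0.3293]
tool_rot: [0.061, 0.704, -0.061, 0.704]
wrist_force: [-0.5, 0.3, -0.6]
opening: 0.007
```

```bash
python3 - <<'E'
from h import *
s=grab("side","side_10"); t=grab("top","top_10"); o=readout.get_obs(); print(o["ee_pos"],abs(o["dq"]).max(),o["wrist_force"],o["t"])
c=s["frame"]; a=cv2.resize(c[:,:,::-1],(400,300)); b=cv2.resize(t["frame"][:,:,::-1],(400,300)); cv2.imwrite("pics/both10.png",np.hstack([a,b]))
t0=cv2.imread("pics/top_0.png"); t1=cv2.imread("pics/top_10.png"); s0=cv2.imread("pics/side_0.png"); s1=cv2.imread("pics/side_10.png")
def bright(im,x,y,w,h,lo=150):
    g=cv2.cvtColor(im[y:y+h,x:x+w],cv2.COLOR_BGR2GRAY); m=(g>lo); yy,xx=np.nonzero(m); return (m.sum(),xx.mean()+x if m.any() else None,yy.mean()+y if m.any() else None)
print("bolt top",bright(t0,222,250,20,20),bright(t1,222,250,20,20)); print("bolt side",bright(s0,340,225,18,20),bright(s1,340,225,18,20))
print("spanner side",bright(s0,310,300,100,60),bright(s1,310,300,100,60))
print("spanner top",bright(t0,155,185,25,76),bright(t1,155,185,25,76))
h=cv2.cvtColor(t["frame"],cv2.COLOR_RGB2HSV); m=cv2.inRange(h,(18,120,100),(35,255,255))
k,l,st,ce=cv2.connectedComponentsWithStats(m)
for i in range(1,k):
    if st[i,4]>300: print(st[i],plane(t,[ce[i]],.072).round(4))
E
```

```text
[0.47331701 0.28879077 0.32764687] 0.008907677332061511 [0.33086155 0.60940477 0.07660283] 10.35
bolt top (np.int64(46), np.float64(231.8913043478261), np.float64(259.3695652173913)) (np.int64(43), np.float64(232.02325581395348), np.float64(259.4186046511628))
bolt side (np.int64(40), np.float64(348.8), np.float64(234.025)) (np.int64(45), np.float64(348.5111111111111), np.float64(234.2))
spanner side (np.int64(626), np.float64(356.9968051118211), np.float64(329.37539936102235)) (np.int64(631), np.float64(357.03961965134704), np.float64(329.3296354992076))
spanner top (np.int64(498), np.float64(166.05421686746988), np.float64(223.04016064257027)) (np.int64(287), np.float64(168.6724738675958), np.float64(224.06968641114983))
[321 210  21  23 358] [[ 0.4863 -0.2235  0.072 ]]
[283 237  29  29 663] [[ 0.3854 -0.1059  0.072 ]]
```

View pics/both10.png

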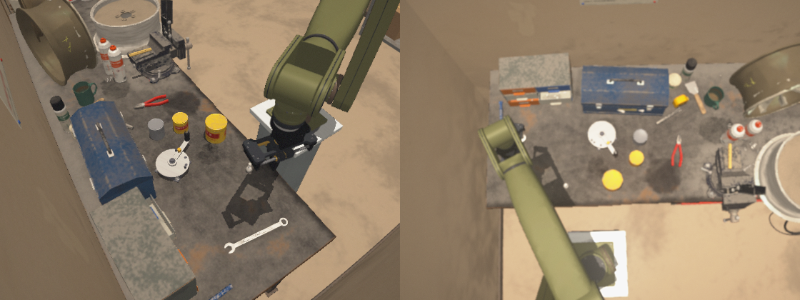

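```bash
python3 - <<'E'
from h import *
print(workorder.job_done())
E
```

```text
the job is handed in; nothing more can be done
None
```

The job is done and handed in at about 10.4 s on the robot clock, with every check inside its limit.

- **Tin:** I pushed the small yellow tin with the shut fingertips, slowly and low down. It slid about 95 mm and stayed upright. It now stands at about (0.486, -0.224), which is 0.205 m from the pivot (limit 0.17 m) and about 67 mm to the +y side (limit 50 mm).
- **Lever:** I pushed it by its grip after moving the tin. It snapped to the first detent. I pushed on until the contact force fell to zero just past 0.97, so it went on to the second stop by itself. The finger then backed off without pressing it against the stop. Readings showed about 11 N at most.
- **Last checks:** The lever measures 1.25 to 1.28 in the pictures, against 1.30 nominal. I put that difference down to calibration and starting-angle error, since the arm lies against the stop pin in the picture. The bolt (both views) and the spanner (side view) are unmoved to within half a pixel. The pliers matched an early picture just after the push and look unchanged in the last one. The large yellow tin has not moved.
- **One disagreement:** The top-view spanner check differed, because the arm covers part of the spanner there. The side view, which is clear, shows it unmoved.
- **Finish:** The hand ended at 0.33 m height, with wrist force near zero and touching nothing.

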